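# Unclamp the refilled tall cartridge and hand it over

### The arm

A 6-joint arm with a two-finger parallel gripper is mounted at the origin on the work surface. World frame = base frame: x ahead of the robot, y to its left, z up, the work surface at z = 0. Lengths are in mm, angles in rad, forces in N, time in s.
With the tool pointing down it reaches from about 350 to 875 mm from the base axis. Payload 4.2 kg.
Tool frame: the origin (TCP) lies between the finger pads; the fingertips stand 14 mm ahead of it and the grasp point (between the pads) lies 5 mm behind it; z points along the fingers, y is the line along which they close (so a half turn about z gives the same grasp; the last joint's range is limited). The gripper opens to 85 mm and grips with 20 to 120 N. Pads are 22 mm wide; open, the fingers measure 114 mm over their backs; the gripper's body (76 mm by 85 mm) begins 54 mm behind the grasp point. The pads swing forward as they close: fully open they stand 13 mm farther back than shut.
Start: joints at [1.38, 0.385, 0.008, 0, -1.194, -0.259], TCP at [271.707, 562.827, 245.312] pointing down, gripper open.
Joint ranges: [-3.14, 3.14], [-1.21, 2.06], [-1.07, 1.41], [-3.16, 2.05], [-2.99, -0.16], [-3.1, 3.1]. Speed limits (rad/s): [2.79, 2.79, 3.14, 3.14, 3.14, 3.14].

### API

Orientations are given as a unit quaternion [x, y, z, w].
In Python, from bench import * gives the robot as it stands.
- The arm moves only by the tool carry_out, never from a script. Its argument "motion" is a list of rows, each a list of 7 numbers: the turn, a rotation vector about the tool's x, y, z in rad, then the shift along the tool's x, y, z in mm, then the opening, from -1 (shut) to 1 (fully open), so that 0 is half open. A call has 1 to 5 rows; each row is the pose to reach, as a shift and turn from the pose commanded when the call began, along the tool's axes at that moment; what a row does not reach only later rows make up. A row lasts 1/8 s, in which the tool goes at most 62.5 mm and 10.7 degrees, less where a joint would pass 70% of its speed; a pose out of reach is approached as far as the arm can. A call with a gripper value outside its range is refused whole. The fingers move at their own pace and stop on an object; the grip force is fixed at half the most. Time passes only in rows, so rows that repeat a pose let the fingers close. It gives the time, the measured TCP pose, the force, the opening and the grip force at its end, in the units of the state.
- read_state(): the state, without advancing time (a new reading comes with each control period).
- get_image(name): name is "scene" or "top" or "wrist"; returns a dict with "color" (480x640x3 uint8, blue, green, red), "mtx" (3x3 intrinsics, pixels), "k1" (the pictures are not rectified: a ray, as slopes to the right and down, at radius r is drawn at 1 + k1 r^2 times it, then the intrinsics apply), "position" and "orientation" of the camera in the world. Camera axes: x right, y down, z forward; pixel columns grow to the right and rows downward; lengths in mm; the calibration is good to about 2 mm. A picture is of the moment at which its call begins. There is no depth.
- job_done(): hands the job in; it is judged then, once.
The state is a dict: "clock": time; "joints": joint angles; "joint_vel": joint speeds; "joint_efforts": joint torques, N m; "position": TCP position; "ee_rot": TCP orientation; "contact_force": force on the tool from outside, world axes, zero at the start; "wrist_torque": the same for the moment, N m; "gripper_width": finger opening in mm; "grasp_force": force on a finger pad.
Only numpy, scipy, OpenCV 4.12 (cv2) and the standard library are available. Lean on these libraries where they do the work, as an engineer would, in place of code of your own. Each camera call takes 0.05 s, during which the arm holds its last target. There are 200 camera calls.

### The job

The ink cartridges in the filling clamp are done. Slide the clamp's jaw fully open by its orange grip and leave it open, then lift out the tall cartridge and set it down gently, standing upright, in the white hand-over tray. Leave the two short cartridges standing in their places in the clamp, and do not disturb the other things on the desk.

Things in the scene. Friction and masses are not known exactly. Their poses are not given: they have to be found in the camera images.
- clamp: Clamp fixed to the desk: grey base 12 mm thick, x -165 to 40, y -93 to 93 mm. Origin: at desk height under the middle of the cartridge row; x points from moving to fixed jaw, y along the row. Pockets at y = -54, 0, 54 mm, with blue blocks between and beside them (24 mm wide, top 28 mm over the desk, x -10 to 19 mm). Blue fixed jaw: x 19 to 40 mm, top 34 mm over the desk.
- jaw (a joint): Steel moving jaw, m: 0 closed, grows as it slides along the clamp's -x, 0.045 fully open. Stays where it is left; about 5 N of friction. Top 34 mm over the desk, 150 mm long along y. Closed, its lip overlaps the cartridges' feet by about 10 mm, so that none can be lifted.
- jaw_grip (a point): Top centre of the orange upright grip fin on the moving jaw: 14 mm thick along the clamp's x, 36 mm wide along y, rising from 34 to 77 mm over the desk. Its middle is 88 mm on the -x side of the clamp's origin when closed, and moves with the jaw.
- cart_tall: The tall ink cartridge, 68 mm high. Black case, magenta label: 36 mm along x, 26 mm along y, plus a low foot (9 mm high, 24 mm wide) sticking out 12 mm at the bottom of its -x face. Origin: centre of the underside of the 36 x 26 case; z up. Stands in any of the three clamp pockets, axes parallel to the clamp's, underside 12 mm above the desk.
- cart_short_a: A short ink cartridge, 52 mm high; stays in the clamp. Black case, magenta label: 36 mm along x, 26 mm along y, plus a low foot (9 mm high, 24 mm wide) sticking out 12 mm at the bottom of its -x face. Origin: centre of the underside of the 36 x 26 case; z up. Stands in any of the three clamp pockets, axes parallel to the clamp's, underside 12 mm above the desk.
- cart_short_b: Another short ink cartridge, 52 mm high; stays in the clamp. Black case, magenta label: 36 mm along x, 26 mm along y, plus a low foot (9 mm high, 24 mm wide) sticking out 12 mm at the bottom of its -x face. Origin: centre of the underside of the 36 x 26 case; z up. Stands in any of the three clamp pockets, axes parallel to the clamp's, underside 12 mm above the desk.
- tray: White hand-over tray with a grey-blue liner, fixed to the desk, 140 (x) x 180 (y) mm outside, 14 mm high, walls 4 mm thick. Origin: centre of the underside.
- tray_in (a point): Centre of the tray's inner floor (132 x 172 mm inside, floor about 5 mm over the desk); same axes as the tray.
- ink_jar: Loose grey ink jar with a lime cap, 66 mm across, 85 mm high, standing at the far side of the desk; bystander. Origin: centre of the underside.
- empty_cart: Loose empty short cartridge with a cyan label, lying on its side, about 48 x 52 mm, 26 mm high, at the far side; bystander. Origin: under its middle, on the desk.
There are look-alikes about, which are no part of the job. What is shaped like the cart_tall but yellow is not meant. Leave any green look-alike of the cart_short_b alone.

How it is judged (in metres and radians):
On the way, in this order (a step that is already met when the one before it is completed fails the run):
1. the jaw is slid open (at least 35 of its 45 mm) while all three cartridges still stand in the clamp (value of joint jaw above 0.035 m and z of each of cart_tall, cart_short_a, cart_short_b in the frame of clamp below 0.018 m), for 0.2 s.
2. the tall cartridge is lifted clear of its pocket with the jaw open (value of joint jaw above 0.035 m and z of cart_tall in the frame of clamp above 0.03 m), for 0.1 s.
3. the tall cartridge stands upright on the tray's floor (x of cart_tall in the frame of tray_in between -0.07 and 0.07 m and y of cart_tall in the frame of tray_in between -0.09 and 0.09 m and z of cart_tall in the frame of tray_in below 0.005 m and angle between cart_tall's own z axis and vertical below 0.1 rad and linear speed of cart_tall below 0.02 m/s), for 0.2 s.
At the end, for the whole second after the job is handed in: The jaw is open by at least 35 mm; the tall cartridge stands inside the tray on its floor, within 0.1 rad of upright and at rest; both short cartridges still stand in their pockets, within 15 mm of where they were and within 0.15 rad of upright (all of step 3 and value of joint jaw above 0.035 m and distance of each of cart_short_a, cart_short_b from where it was at the start of the episode below 0.015 m and angle between each of cart_short_a, cart_short_b's own z axis and vertical below 0.15 rad); the robot touches nothing.
It fails at once if a short cartridge is tipped by more than 0.3 rad or moved by more than 20 mm (distance of any of cart_short_a, cart_short_b from where it was at the start of the episode above 0.02 m or angle between any of cart_short_a, cart_short_b's own z axis and vertical above 0.3 rad).
It fails at once if the tall cartridge is dropped or thrown (faster than 0.6 m/s while not in the fingers) (linear speed of cart_tall above 0.6 m/s and contact force between the fingers and cart_tall below 0.1 N).
It fails at once if the ink jar or the empty cartridge is moved by more than 30 mm, or the jar tipped (distance of any of ink_jar, empty_cart from where it was at the start of the episode above 0.03 m or angle between ink_jar's own z axis and vertical above 0.3 rad).
It also fails if it takes over 51 s, if anything falls off the work surface, if the arm or the gripper's body presses on something with over 40 N, if the wrist force passes 120 N, or if a joint passes its speed limit or range.

## Working session

There is one attempt and no reset: what is moved stays moved. The work goes in short steps, Python scripts to look and compute and a tool call to move; the robot and the scene stay as the last step left them, time stands still between calls to the robot, and variables do not carry over. Pictures are saved under pics/ and viewed, at most 10 in all, crops included, and the job is handed in when it is done.

Besides the shell and the picture viewer there is one more tool, called after "Emit:" as name(argument=value, ...), one argument or row to a line, values as JSON. carry_out: Moves the arm, as the interface text tells. Its arguments: {"type":"object","properties":{"motion":{"type":"array"}},"required":["motion"]}

```bash
mkdir -p pics; cat > h.py <<'E'
from bench import *
import numpy as np, cv2, json
from scipy.spatial.transform import Rotation as R
def snap(n,f):
    im=get_image(n); cv2.imwrite('pics/'+f+'.png',im['color'])
    np.save('pics/'+f+'.npy',{k:v for k,v in im.items()},allow_pickle=True); return im
def load(f): return np.load('pics/'+f+'.npy',allow_pickle=True).item()
def ray(im,u,v):
    M=im['mtx']; d=np.array([(u-M[0][2])/M[0][0],(v-M[1][2])/M[1][1]]); s=d.copy()
    for _ in range(30): s=d/(1+im['k1']*(s@s))
    return R.from_quat(im['orientation']).apply([s[0],s[1],1])
def atz(im,u,v,z):
    r=ray(im,u,v); p=np.array(im['position']); return p+r*(z-p[2])/r[2]
def proj(im,P):
    q=R.from_quat(im['orientation']).inv().apply(np.array(P,float)-im['position']); s=q[:2]/q[2]; s=s*(1+im['k1']*(s@s)); M=im['mtx']
    return M[0][0]*s[0]+M[0][2],M[1][1]*s[1]+M[1][2]
E
python3 - <<'E'
from h import *
snap('top','t0');snap('scene','s0')
s=read_state();print(s)
for f in('t0','s0'):
    i=load(f);print(i['position'],i['orientation'],i['mtx'],i['k1'])
E
```

```text
{'clock': 0.1, 'joints': array([ 1.37958480e+00,  3.85483373e-01,  6.77121957e-03, -4.47988221e-04,
       -1.19399891e+00, -2.58609227e-01]), 'joint_vel': array([-0.00186411, -0.0023838 ,  0.00500542,  0.00018894, -0.00020715,
        0.0014623 ]), 'joint_efforts': array([-7.94247262e-04, -3.93323350e+01,  1.88928866e+01,  4.19797674e+00,
       -2.61948509e-03,  5.87271671e-06]), 'position': array([271.51306737, 562.39786046, 244.33019204]), 'ee_rot': array([ 9.74795203e-01, -2.23099424e-01, -1.75827138e-04,  9.63838745e-04]), 'contact_force': array([-0.28802257,  0.12279767, -0.14570694]), 'wrist_torque': array([0.01847055, 0.01931829, 0.0221479 ]), 'grasp_force': 0.0, 'gripper_width': 85.59921534128551}
[488.22113774 -79.68737929 898.67800305] [ 0.7133241  -0.69423472  0.07299903 -0.06227378] [[481.77492726   0.         323.04364989]
 [  0.         481.77492726 229.42471727]
 [  0.           0.           1.        ]] -0.04404083584209256
[1321.80411962 -477.75373565  620.08666027] [ 0.76034841  0.4575257  -0.23099635 -0.39897522] [[506.99862396   0.         324.40242283]
 [  0.         506.99862396 240.68994728]
 [  0.           0.           1.        ]] -0.05525263404399585
```

View pics/t0.png

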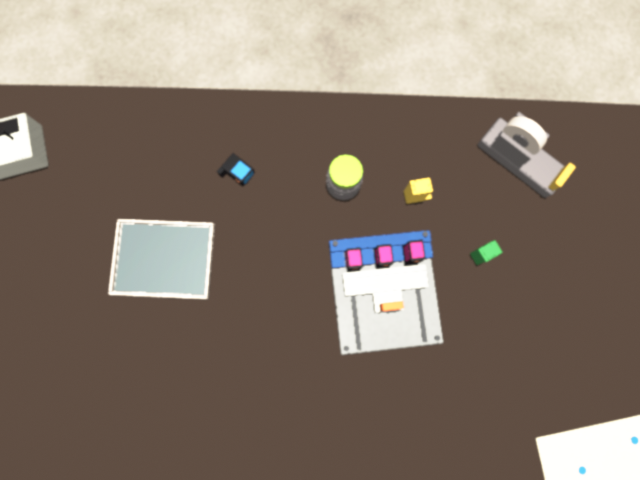

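View pics/s0.png

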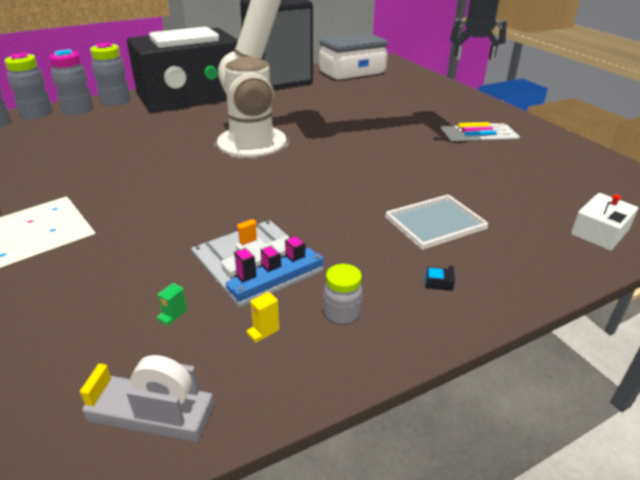

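The top image shows the clamp at about (385,293), the tray at (162,259), the jar at (345,177) and the empty cartridge at (237,169). Magenta candidates in the clamp are top (355,259), (385,255) and (417,251), which are scene (295,248), (270,258) and (245,264). The one at scene (245,264), top (417,251), looks tallest. The yellow (419,190) and green (487,252) pieces are look-alikes and stay put. I'll confirm with an enlarged crop.

```bash
python3 - <<'E'
from h import *
t=load('t0');s=load('s0')
a=cv2.resize(t['color'][220:365,315:455],None,fx=4,fy=4,interpolation=2)[:580]
b=cv2.resize(s['color'][210:305,185:335],None,fx=1.6,fy=1.6,interpolation=2)
c=np.zeros((580,800,3),np.uint8);c[:a.shape[0],:a.shape[1]]=a;c[:b.shape[0],560:560+b.shape[1]]=b[:,:240]
cv2.imwrite('pics/c0.png',c)
for u,v,z in [(341,353,12),(441,345,12),(432,232,34),(330,240,34),(355,259,64),(385,255,64),(417,251,80),(391,307,77)]: print(u,v,atz(t,u,v,z).round(1))
for u,v in [(118,220),(213,222),(207,298),(110,296)]: print('tray',atz(t,u,v,14).round(1))
E
```

```text
341 353 [ 435.8 -128.9   12. ]
441 345 [ 453.7 -309.7   12. ]
432 232 [ 657.1 -291.1   34. ]
330 240 [ 636.9 -103.9   34. ]
355 259 [ 599.3 -147.5   64. ]
385 255 [ 607.8 -200.    64. ]
417 251 [ 614.  -253.2   80. ]
391 307 [ 517.4 -208.5   77. ]
tray [666.9 294.6  14. ]
tray [668.2 115.4  14. ]
tray [526.9 116.8  14. ]
tray [525.1 294.6  14. ]
```

View pics/c0.png

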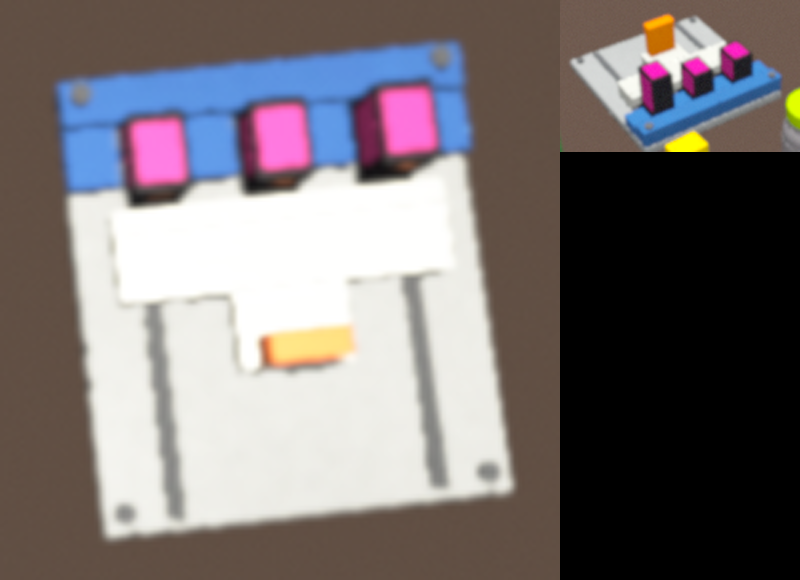

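Confirmed: top (417,251), scene (245,264) is clearly the taller magenta cartridge, in the -y pocket. The clamp origin is about (608,-201.5) with yaw about 0.105. I'll grip both the fin and the cartridge along the clamp's x.

```bash
cat >> h.py <<'E'
def go(x,y,z,yaw):
    "yaw = direction of tool y; prints turn about tool and shift in tool axes from the measured pose"
    s=read_state(); r=R.from_quat(s['ee_rot']); Y=np.array([np.cos(yaw),np.sin(yaw),0]);Z=np.array([0,0,-1.])
    best=min((( r.inv()*R.from_matrix(np.c_[np.cross(k*Y,Z),k*Y,Z])) for k in (1,-1)),key=lambda q:q.magnitude())
    print('turn',best.as_rotvec().round(3),'shift',r.inv().apply(np.array([x,y,z])-s['position']).round(1),'clock',s['clock'],'pos',s['position'].round(1),'F',s['contact_force'].round(1),'w',round(s['gripper_width'],1))
E
python3 -c "
from h import *
go(520.5,-210.7,200,.105)"
```

```text
turn [ 2.000e-03 -1.000e-03  1.016e+00] shift [560.5 587.8  45.5] clock 0.1 pos [271.5 562.4 244.3] F [-0.3  0.1 -0.1] w 85.6
```

Emit:
carry_out(
  motion=[
    [0, 0, 0, 40, 42, 0, 1],
    [0, 0, 0, 80, 84, 0, 1],
    [0, 0, 0, 120, 126, 0, 1],
    [0, 0, 0, 160, 168, 0, 1],
    [0, 0, 0, 200, 210, 0, 1],
  ],
)

```text
clock: 0.72
position: [360.6, 284.7, 245.1]
ee_rot: [0.975, -0.223, -0.0, 0.0]
contact_force: [0.6, -0.6, 0.2]
gripper_width: 85.4
grasp_force: 0.0
```

Emit:
carry_out(
  motion=[
    [0, 0, 0, 40, 42, 0, 1],
    [0, 0, 0, 80, 84, 0, 1],
    [0, 0, 0, 120, 126, 0, 1],
    [0, 0, 0, 160, 168, 0, 1],
    [0, 0, 0, 200, 210, 0, 1],
  ],
)

```text
clock: 1.35
position: [449.4, 8.8, 245.3]
ee_rot: [0.975, -0.223, 0.0, -0.0]
contact_force: [1.0, 1.0, -0.0]
gripper_width: 85.2
grasp_force: 0.0
```

Emit:
carry_out(
  motion=[
    [0, 0, 0.16, 35, 36, 9, 1],
    [0, 0, 0.32, 70, 72, 18, 1],
    [0, 0, 0.48, 105, 108, 27, 1],
    [0, 0, 0.64, 140, 144, 36, 1],
    [0, 0, 0.8, 160, 168, 45, 1],
  ],
)

```text
clock: 1.98
position: [520.5, -212.2, 199.2]
ee_rot: [0.809, -0.588, -0.001, 0.0]
contact_force: [0.5, 1.1, -0.1]
gripper_width: 85.6
grasp_force: 0.0
```

```bash
python3 -c "
from h import *
go(520.5,-210.7,200,.105)"
```

```text
turn [0.001 0.    0.209] shift [-1.4 -0.5 -0.8] clock 1.975 pos [ 520.5 -212.2  199.2] F [ 0.5  1.1 -0.1] w 85.6
```

Emit:
carry_out(
  motion=[
    [0, 0, 0.1, 0, 0, 0, 1],
    [0, 0, 0.209, 0, 0, 0, 1],
    [0, 0, 0.209, 0, 0, 0, 1],
    [0, 0, 0.209, 0, 0, 0, 1],
  ],
)

```text
clock: 2.48
position: [520.2, -210.0, 200.2]
ee_rot: [0.746, -0.666, -0.0, 0.0]
contact_force: [0.4, -0.1, -0.4]
gripper_width: 85.1
grasp_force: 0.0
```

```bash
python3 - <<'E'
from h import *
go(520.5,-210.7,60,.105)
i=snap('wrist','w1')
c=np.array([608,-201.5,0]);R0=R.from_euler('z',.105)
W=lambda p:c+R0.apply(p)
for p in [(-81,-18,77),(-81,18,77),(-95,-18,77),(-95,18,77),(-88,0,77),(0,-54,80),(0,0,64)]: print(p,np.round(proj(i,W(p))))
E
```

```text
turn [0.    0.    0.009] shift [  0.7  -0.2 140.2] clock 2.475 pos [ 520.2 -210.   200.2] F [ 0.4 -0.1 -0.4] w 85.1
(-81, -18, 77) [312. 212.]
(-81, 18, 77) [312. 258.]
(-95, -18, 77) [331. 212.]
(-95, 18, 77) [330. 258.]
(-88, 0, 77) [321. 235.]
(0, -54, 80) [196. 161.]
(0, 0, 64) [210. 230.]
```

View pics/w1.png

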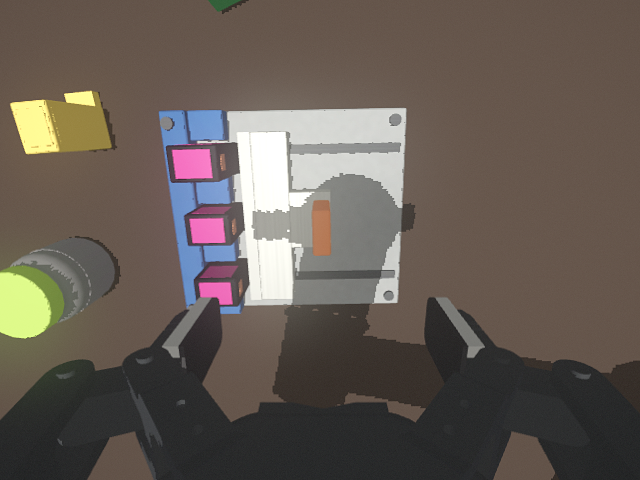

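The wrist picture shows the fin top at (321,229), the tall top at (192,162) and the middle short top at (207,226). All are within about 4 px of prediction. I'll fit the clamp pose quickly from the corners.

```bash
python3 - <<'E'
from h import *
from scipy.optimize import least_squares
w=load('w1');t=load('t0')
T=lambda x,y:(315+x/4,220+y/4)
obs=[(w,(-165,-93,12),(406,108)),(w,(-165,93,12),(398,304)),(w,(0,-54,80),(192,162)),(w,(0,0,64),(207,226)),(w,(0,54,64),(220,286)),
(t,(-165,93,12),T(107,538)),(t,(-165,-93,12),T(513,490)),(t,(40,-93,34),T(461,42)),(t,(40,93,34),T(58,83)),(t,(0,54,64),T(159,152)),(t,(0,0,64),T(282,139)),(t,(0,-54,80),T(410,120))]
def f(q,k=None):
    return np.concatenate([np.array(proj(i,np.array([q[0],q[1],0])+R.from_euler('z',q[2]).apply(p)))-o for i,p,o in obs])
for name,o in [('all',obs),('w',obs[:5]),('t',obs[5:])]:
    obs=o; s=least_squares(f,[608,-201,.1]); print(name,s.x.round(3),s.fun.round(1))
q=s.x
E
```

```text
all [ 6.09148e+02 -2.01940e+02  1.27000e-01] [ 2.6 -2.2  0.1 -1.4  1.1 -1.5  1.4  2.9 -4.6  5.4  0.2 -0.3  0.7  0.5
  0.7 -0.4  0.9 -0.8  0.8 -0.7  0.6 -0.5  0.8 -0.1]
w [ 6.09326e+02 -2.02435e+02  1.25000e-01] [ 2.7 -2.3 -0.3 -1.5  1.1 -2.3  1.2  2.2 -5.   4.8]
t [ 6.08528e+02 -2.00574e+02  1.32000e-01] [-0.1  0.3  0.4  0.6 -0.2 -0.3  0.1 -0.2  0.  -0.2 -0.2 -0.2  0.   0.1]
```

```bash
python3 -c "
from h import *
go(521.7,-212.7,60,.13)"
```

```text
turn [ 0.     0.    -0.017] shift [  2.8  -1.1 140.2] clock 2.525 pos [ 520.3 -210.   200.2] F [ 0.6 -0.7 -0.4] w 85.1
```

Emit:
carry_out(
  motion=[
    [0, 0, -0.017, 3, -1, 40, 1],
    [0, 0, -0.017, 3, -1, 80, 1],
    [0, 0, -0.017, 3, -1, 120, 1],
    [0, 0, -0.017, 3, -1, 140, 1],
    [0, 0, -0.017, 3, -1, 140, 1],
  ],
)

```text
clock: 3.15
position: [520.6, -212.7, 58.8]
ee_rot: [0.751, -0.66, -0.002, 0.001]
contact_force: [0.1, -0.6, -0.0]
gripper_width: 85.6
grasp_force: 0.0
```

Emit:
carry_out(
  motion=[
    [0, 0, 0, 0, 0, 0, 0],
    [0, 0, 0, 0, 0, 0, -0.5],
    [0, 0, 0, 0, 0, 0, -1],
    [0, 0, 0, 0, 0, 0, -1],
    [0, 0, 0, 0, 0, 0, -1],
  ],
)

```text
clock: 3.78
position: [521.9, -213.1, 61.0]
ee_rot: [0.751, -0.66, 0.0, -0.0]
contact_force: [-0.6, 1.9, 4.2]
gripper_width: 13.5
grasp_force: 59.1
```

Fin gripped at 13.5 mm. Sliding along tool +y, which is the clamp's -x.

Emit:
carry_out(
  motion=[
    [0, 0, 0, 0, 8, 0, -1],
    [0, 0, 0, 0, 17, 0, -1],
    [0, 0, 0, 0, 26, 0, -1],
    [0, 0, 0, 0, 35, 0, -1],
    [0, 0, 0, 0, 44, 0, -1],
  ],
)

```text
clock: 4.4
position: [480.8, -218.6, 61.0]
ee_rot: [0.752, -0.66, 0.003, -0.002]
contact_force: [4.5, 3.1, 0.1]
gripper_width: 12.8
grasp_force: 58.8
```

Emit:
carry_out(
  motion=[
    [0, 0, 0, 0, 0, 0, -1],
    [0, 0, 0, 0, 0, 0, -1],
    [0, 0, 0, 0, 0, 0, -1],
  ],
)

```text
clock: 4.78
position: [479.4, -218.8, 61.0]
ee_rot: [0.751, -0.66, 0.001, -0.001]
contact_force: [3.5, 3.4, 4.4]
gripper_width: 13.2
grasp_force: 59.6
```

Emit:
carry_out(
  motion=[
    [0, 0, 0, 0, 1.5, 0, -1],
    [0, 0, 0, 0, 1.5, 0, -1],
    [0, 0, 0, 0, 1.5, 0, 1],
    [0, 0, 0, 0, 1.5, 0, 1],
    [0, 0, 0, 0, 1.5, 0, 1],
  ],
)

```text
clock: 5.4
position: [475.3, -219.0, 59.7]
ee_rot: [0.751, -0.66, -0.001, 0.001]
contact_force: [0.6, 0.2, -0.2]
gripper_width: 67.2
grasp_force: 0.0
```

Emit:
carry_out(
  motion=[
    [0, 0, 0, 0, 1.5, 0, 1],
    [0, 0, 0, 0, 1.5, -30, 1],
    [0, 0, 0, 0, 1.5, -70, 1],
    [0, 0, 0, 0, 1.5, -110, 1],
    [0, 0, 0, 0, 1.5, -110, 1],
  ],
)

```text
clock: 6.02
position: [476.8, -219.6, 173.7]
ee_rot: [0.751, -0.66, 0.003, -0.002]
contact_force: [0.1, -0.4, -0.7]
gripper_width: 85.4
grasp_force: 0.0
```

```bash
python3 -c "
from h import *
go(616,-254.8,170,.13)
snap('top','t2')"
```

```text
turn [-0.007 -0.003 -0.001] shift [  52.9 -133.5    4.8] clock 6.025 pos [ 476.8 -219.6  173.7] F [ 0.1 -0.4 -0.7] w 85.4
```

Emit:
carry_out(
  motion=[
    [0, 0, 0, 18, -45, 0, 1],
    [0, 0, 0, 36, -90, 2, 1],
    [0, 0, 0, 53, -133, 4, 1],
    [0, 0, 0, 53, -133, 4, 1],
    [0, 0, 0, 53, -133, 4, 1],
  ],
)

```text
clock: 6.7
position: [612.4, -254.2, 164.2]
ee_rot: [0.751, -0.66, -0.002, 0.001]
contact_force: [-0.0, -0.1, 0.2]
gripper_width: 85.0
grasp_force: 0.0
```

```bash
python3 - <<'E'
from h import *
go(616,-254.8,60,.13)
i=snap('wrist','w3')
W=lambda p:np.array([609,-201.3,0])+R.from_euler('z',.13).apply(p)
for p in [(18,-67,80),(18,-41,80),(-18,-67,80),(-18,-41,80),(0,-54,80),(-133,0,77)]: print(p,np.round(proj(i,W(p))))
E
```

```text
turn [ 0.004  0.002 -0.001] shift [  1.2  -3.9 104.2] clock 6.7 pos [ 612.4 -254.2  164.2] F [-0.  -0.1  0.2] w 85.0
(18, -67, 80) [287. 232.]
(18, -41, 80) [288. 270.]
(-18, -67, 80) [343. 232.]
(-18, -41, 80) [343. 270.]
(0, -54, 80) [315. 251.]
(-133, 0, 77) [505. 322.]
```

View pics/w3.png

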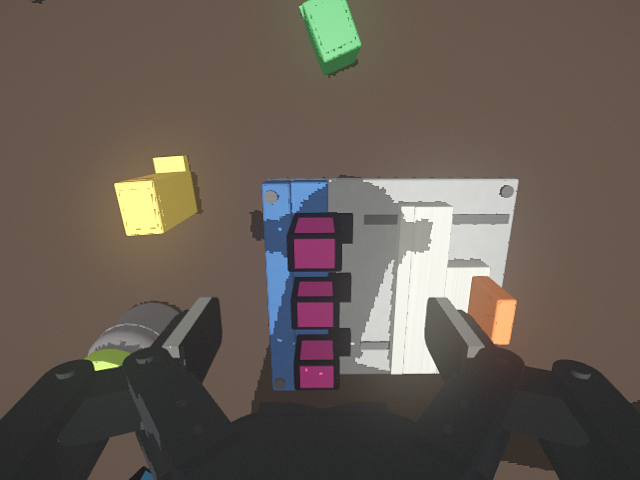

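The tall cartridge's top spans (289–341, 233–270), matching prediction. The jaw is open, with the fin at (490,305), and nothing is in the fingers' way.

Emit:
carry_out(
  motion=[
    [0, 0, 0, 1, -4, 30, 1],
    [0, 0, 0, 1, -4, 60, 1],
    [0, 0, 0, 1, -4, 90, 1],
    [0, 0, 0, 1, -4, 104, 1],
    [0, 0, 0, 1, -4, 104, 1],
  ],
)

```text
clock: 7.38
position: [617.0, -254.9, 61.9]
ee_rot: [0.751, -0.66, -0.001, 0.001]
contact_force: [-0.4, 0.1, 0.6]
gripper_width: 85.4
grasp_force: 0.0
```

Emit:
carry_out(
  motion=[
    [0, 0, 0, 0, 0, 0, 0.4],
    [0, 0, 0, 0, 0, 0, 0],
    [0, 0, 0, 0, 0, 0, -0.4],
    [0, 0, 0, 0, 0, 0, -1],
    [0, 0, 0, 0, 0, 0, -1],
  ],
)

```text
clock: 8.0
position: [618.6, -255.2, 63.5]
ee_rot: [0.751, -0.66, 0.001, -0.0]
contact_force: [-0.4, 0.7, 6.1]
gripper_width: 35.4
grasp_force: 61.0
```

Emit:
carry_out(
  motion=[
    [0, 0, 0, 0, 0, -8, -1],
    [0, 0, 0, 0, 0, -20, -1],
    [0, 0, 0, 0, 0, -40, -1],
    [0, 0, 0, 0, 0, -65, -1],
    [0, 0, 0, 0, 0, -90, -1],
  ],
)

```text
clock: 8.62
position: [617.7, -255.0, 153.3]
ee_rot: [0.751, -0.66, -0.0, 0.0]
contact_force: [0.4, 0.1, -0.7]
gripper_width: 35.6
grasp_force: 60.4
```

Emit:
carry_out(
  motion=[
    [0, 0, 0, 0, 0, -20, -1],
    [0, 0, 0, 0, 0, -30, -1],
    [0, 0, 0, 0, 0, -30, -1],
  ],
)

```text
clock: 9.0
position: [618.0, -255.0, 182.9]
ee_rot: [0.751, -0.66, 0.0, -0.0]
contact_force: [-1.4, 0.1, -1.5]
gripper_width: 35.4
grasp_force: 60.4
```

```bash
python3 - <<'E'
from h import *
go(597,205,180,.0)
a=snap('scene','s4')['color'][180:330,170:390];b=get_image('wrist')['color']
cv2.imwrite('pics/c4.png',np.hstack([cv2.resize(a,(400,300)),cv2.resize(b,(400,300))]))
E
```

```text
turn [-0.001 -0.     0.129] shift [-458.9  -38.3    2.9] clock 9.0 pos [ 618.  -255.   182.9] F [-1.4  0.1 -1.5] w 35.4
```

View pics/c4.png

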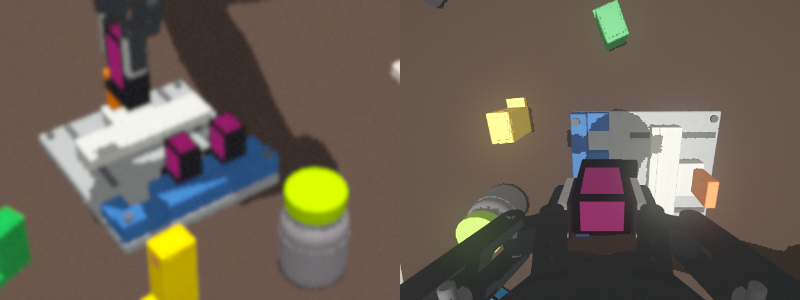

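The tall cartridge hangs upright in the fingers and both shorts are still in place (left half, about (183,155) and (227,135)). Carrying it to the tray.

Emit:
carry_out(
  motion=[
    [0, 0, 0, -25, -2, 0, -1],
    [0, 0, 0, -65, -5, 0, -1],
    [0, 0, 0, -110, -9, 0, -1],
    [0, 0, 0, -155, -13, 0, -1],
    [0, 0, 0, -200, -17, 0, -1],
  ],
)

```text
clock: 9.72
position: [608.3, -53.2, 181.1]
ee_rot: [0.751, -0.66, -0.001, 0.001]
contact_force: [-0.5, -0.1, -0.4]
gripper_width: 35.4
grasp_force: 60.4
```

Emit:
carry_out(
  motion=[
    [0, 0, 0.03, -45, -4, 0, -1],
    [0, 0, 0.06, -90, -8, 0, -1],
    [0, 0, 0.09, -135, -12, 0, -1],
    [0, 0, 0.11, -180, -16, 0, -1],
    [0, 0, 0.129, -220, -19, 0, -1],
  ],
)

```text
clock: 10.35
position: [598.8, 167.6, 181.0]
ee_rot: [-0.707, 0.707, 0.0, -0.001]
contact_force: [0.1, -0.1, -0.3]
gripper_width: 34.8
grasp_force: 60.4
```

```bash
python3 - <<'E'
from h import *
go(597,205,59,0)
E
```

```text
turn [ 0.002 -0.001 -0.   ] shift [-37.5   1.6 122. ] clock 10.35 pos [598.8 167.6 181. ] F [ 0.1 -0.1 -0.3] w 34.8
```

Emit:
carry_out(
  motion=[
    [0, 0, 0, -20, 1, 10, -1],
    [0, 0, 0, -37, 2, 40, -1],
    [0, 0, 0, -37, 2, 70, -1],
    [0, 0, 0, -37, 2, 100, -1],
    [0, 0, 0, -37, 2, 115, -1],
  ],
)

```text
clock: 10.98
position: [596.1, 201.8, 64.3]
ee_rot: [-0.707, 0.707, 0.001, -0.003]
contact_force: [-1.0, 0.7, -0.3]
gripper_width: 35.0
grasp_force: 60.4
```

Emit:
carry_out(
  motion=[
    [0, 0, 0, 0, 0, 2, -1],
    [0, 0, 0, 0, 0, 4, -1],
    [0, 0, 0, 0, 0, 6, -1],
    [0, 0, 0, 0, 0, 6, -1],
    [0, 0, 0, 0, 0, 6, -1],
  ],
)

```text
clock: 11.6
position: [597.7, 203.2, 61.8]
ee_rot: [0.707, -0.707, 0.0, -0.0]
contact_force: [-0.5, -0.1, -0.7]
gripper_width: 35.2
grasp_force: 60.4
```

Emit:
carry_out(
  motion=[
    [0, 0, 0, 0, 0, 1, -1],
    [0, 0, 0, 0, 0, 2, -1],
    [0, 0, 0, 0, 0, 3, -1],
    [0, 0, 0, 0, 0, 3, -1],
    [0, 0, 0, 0, 0, 3, -1],
  ],
)

```text
clock: 12.22
position: [597.5, 203.1, 58.3]
ee_rot: [-0.707, 0.707, 0.0, -0.0]
contact_force: [1.1, -0.9, -0.6]
gripper_width: 35.3
grasp_force: 60.4
```

Emit:
carry_out(
  motion=[
    [0, 0, 0, 0, 0, 0.7, -1],
    [0, 0, 0, 0, 0, 1.4, -1],
    [0, 0, 0, 0, 0, 1.4, -1],
  ],
)

```text
clock: 12.6
position: [597.5, 203.1, 56.8]
ee_rot: [-0.707, 0.707, 0.0, -0.0]
contact_force: [0.9, 0.1, -1.3]
gripper_width: 35.1
grasp_force: 60.4
```

Emit:
carry_out(
  motion=[
    [0, 0, 0, 0, 0, 0.7, -1],
    [0, 0, 0, 0, 0, 1.2, -1],
    [0, 0, 0, 0, 0, 1.2, -1],
  ],
)

```text
clock: 12.98
position: [597.5, 203.1, 55.6]
ee_rot: [-0.707, 0.707, 0.0, -0.0]
contact_force: [-1.1, -0.4, -1.1]
gripper_width: 34.9
grasp_force: 60.4
```

Emit:
carry_out(
  motion=[
    [0, 0, 0, 0, 0, 0.7, -1],
    [0, 0, 0, 0, 0, 1.2, -1],
    [0, 0, 0, 0, 0, 1.2, -1],
  ],
)

```text
clock: 13.35
position: [597.6, 203.2, 55.5]
ee_rot: [0.707, -0.707, 0.0, -0.0]
contact_force: [-2.4, -0.3, 5.1]
gripper_width: 35.4
grasp_force: 61.2
```

Contact at about 5 N, so I release and then retreat straight up.

Emit:
carry_out(
  motion=[
    [0, 0, 0, 0, 0, 0, -0.1],
    [0, 0, 0, 0, 0, 0, 0.3],
    [0, 0, 0, 0, 0, 0, 1],
    [0, 0, 0, 0, 0, 0, 1],
    [0, 0, 0, 0, 0, 0, 1],
  ],
)

```text
clock: 13.98
position: [597.6, 203.1, 54.4]
ee_rot: [0.707, -0.707, -0.0, 0.0]
contact_force: [-0.1, -0.9, 0.3]
gripper_width: 85.4
grasp_force: 0.0
```

Emit:
carry_out(
  motion=[
    [0, 0, 0, 0, 0, -10, 1],
    [0, 0, 0, 0, 0, -40, 1],
    [0, 0, 0, 0, 0, -80, 1],
    [0, 0, 0, 0, 0, -120, 1],
    [0, 0, 0, 0, 0, -120, 1],
  ],
)

```text
clock: 14.6
position: [599.7, 204.2, 179.8]
ee_rot: [0.707, -0.707, 0.002, -0.005]
contact_force: [-0.6, 0.9, -0.6]
gripper_width: 85.7
grasp_force: 0.0
```

```bash
python3 - <<'E'
from h import *
a=snap('scene','s5')['color'][150:330,170:510];b=get_image('wrist')['color'];
cv2.imwrite('pics/c5.png',np.hstack([cv2.resize(a,(450,238)),cv2.resize(b,(317,238))]))
print(read_state()['contact_force'])
E
```

```text
[-0.31281743 -0.62294444 -0.45848216]
```

View pics/c5.png

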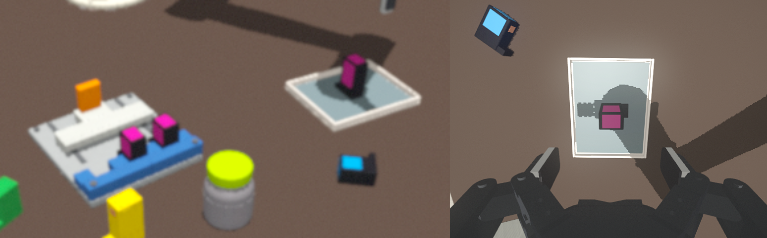

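The tall cartridge stands upright mid-tray at (354,75) in the left half, the shorts are in place at (133,142) and (166,128), the jaw is open, and the bystanders haven't moved.

```bash
python3 -c "
from bench import *
print(job_done())"
```

```text
the job is handed in; nothing more can be done
None
```

I slid the jaw open to its stop (about 45 mm), set the tall cartridge upright in the middle of the tray and left both short cartridges in their pockets; the job is handed in at about 15 s, with no verdict returned.

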